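# Close and bolt the specimen crate

### The job

The live-specimen crate on the table is packed and has to be made fast for the road: lower its top hatch onto the rubber seal without slamming it, then press the hatch down against the seal and slide its bolt across into the keeper on the front rail until the bolt is fully home against the keeper's closed end. Be gentle with both: never force the hatch on its stop or the bolt in the keeper. Leave everything else on the table and on the crate where it is, and let go once the bolt holds the hatch shut.

Things in the scene. Friction and masses are not known exactly. Their poses are not given: they have to be found in the camera images.
- crate: Grey plywood crate with steel corners, 300 x 300 mm, 130 mm high; fixed. Origin: centre of its underside; x points from its front to its hinge side, y along the hinge, z up. A square plywood hatch lies in its top frame, with a steel barrel bolt on it. The bolt slides to the front (-x) into a steel keeper on the front rail.
- crate_front (a point): Middle of the crate's top front edge. The keeper stands behind it on the 64 mm wide front rail: a box 19 mm wide and high, open towards the bolt, passage 13 mm wide, 18 mm deep to its closed end. It is set differently on each crate: mouth 37 to 57 mm behind this point. Rail, keeper and the hatch's stop also sit up to 2.5 mm high or low. None of this is measured: feel or look.
- crate_hinge (a point): Middle of the hatch's hinge line, level with the crate's top face: 125 mm behind (+x) and 130 mm above the crate's origin. The hinge line runs along the crate's y.
- hatch (a joint): Angle of the hatch, rad: 0 = level with the crate's top, larger = more open, its front edge up. Stiff hinge: stays at any angle; 3 N near the front edge, beside the bolt, swings it down. Let down it rests on the rubber seal at 0.025 to 0.042, too high for the bolt to enter. Pressed further it meets a firm stop at -0.014 to 0.014, where bolt and keeper line up; let go unbolted, it springs up.
- hatch_edge (a point): Middle of the hatch's front (free) edge, on its top face, 207 mm from the hinge line. The panel is 204 mm wide, 8 mm thick, 0.2 kg. Pressed down at the bolt's knob the seal gives by about 1 mm per 1.5 to 2 N, until the stop is met at 10 to 19 N; from there the force climbs steeply. The stop bears up to 25 N beyond that.
- bolt_knob (a point): On the axis of the bolt's upright steel knob, a cylinder 16 mm in diameter, 30 mm tall: this point is 43 mm above the hatch's top face, the knob's top 54 mm, its underside 24 mm. It stands mid-hatch, 142 mm from the hinge line when drawn back. The bolt's two straps on the hatch, in front of and behind the knob, are 18 mm high and wide: keep fingertips above them.
- bolt_tip (a point): Centre of the front end of the bolt's rod (10 mm in diameter, 2 mm chamfer), 69 mm in front of the knob's axis, 9 mm above the hatch's top face. With the hatch on its stop the rod has 1.5 mm to spare below the keeper's roof; with the hatch higher the tip butts against the keeper.
- bolt (a joint): How far the bolt is pushed out, m: 0 = drawn back, grows towards the crate's front (-x of the crate). About 2 N of friction, more when it bears on the keeper. The tip reaches the keeper's mouth at 0.007 to 0.027 and, 0.018 further on, the keeper's closed end, a firm stop: home at 0.025 to 0.045, by where the keeper sits. The keeper bears up to 25 N.

How it is judged:
By the outcome, as a careful person would: the job done as asked, in the order asked, and still so for the second after the job is handed in, with the robot touching nothing.
It also fails if it takes over 64 s, if anything falls off the work surface, if the arm or the gripper's body presses on something with over 40 N, if the wrist force passes 120 N, or if a joint passes its speed limit or range.

### The arm

A 6-joint arm with a two-finger parallel gripper is mounted at the origin on the work surface. World frame = base frame: x ahead of the robot, y to its left, z up, the work surface at z = 0. Lengths are in mm, angles in rad, forces in N, time in s.
With the tool pointing down it reaches from about 400 to 925 mm from the base axis. Payload 12.5 kg.
Tool frame: the origin (TCP) lies between the finger pads; the fingertips stand 11 mm ahead of it and the grasp point (between the pads) lies 8 mm behind it (tips_ahead is the distance from the TCP to the fingertips, in mm); y points along the fingers, x is the direction in which the jaws open and shut, and the axes are right-handed (so a half turn about y gives the same grasp; the last joint's range is limited). The gripper opens to 95 mm and grips with 3 to 60 N. Pads are 20 mm wide; open, the fingers measure 119 mm over their backs; the gripper's body (75 mm by 180 mm) begins 59 mm behind the grasp point.
Start: joints at [-1.339, 0.491, 1.559, -0, 1.092, -0.106], TCP at [207.156, -589.688, 225.661] pointing down, gripper open.
Joint ranges: [-3.1, 3.1], [-0.84, 2.19], [0.05, 2.79], [-1.13, 4.28], [0.06, 2.93], [-2.69, 2.69]. Speed limits (rad/s): [2.22, 2.22, 2.79, 3.14, 3.14, 3.14].

### API

Orientations are given as a unit quaternion [x, y, z, w].
In Python, from plant import get_state, get_image, calibration, hand_in, tips_ahead gives the robot as it stands.
- The arm moves only by the tool drive_tool, never from a script. Its argument "increments" is one flat list of numbers, 5 for each row, row after row: the shift along the tool's x, y, z in mm, then the turn about the tool's y in rad, then the closure in counts, from 0 (fully open) to 255 (shut). In form: [x, y, z, yaw, claw, x, y, z, yaw, claw, ...]. A call has 1 to 10 rows; each row shifts and turns the commanded pose from where the row before left it, along the tool's axes as they then stand; what a row does not reach is not made up. A row lasts 1/10 s, in which the tool goes at most 50 mm and 8.59 degrees, less where a joint would pass 70% of its speed; a pose out of reach is approached as far as the arm can. A call with a gripper value outside its range is refused whole. The fingers move at their own pace and stop on an object; "newtons" is the grip in N (left out, the last holds). Time passes only in rows, so rows that do not move let the fingers close. It gives the time, the measured TCP pose, the force and the opening at its end, in the units of the state.
- get_state(): the state, without advancing time (a new reading comes with each control period).
- get_image(name): name is "scene" or "top"; returns the picture (480x640x3 uint8, blue, green, red); there is no depth.
- calibration(name): a dict with "intrinsics" (3x3 intrinsics, pixels), "rvec" (rotation vector, rad) and "tvec" (3), from world to camera coordinates, as OpenCV has them. Camera axes: x right, y down, z forward; pixel columns grow to the right and rows downward; lengths in mm; the calibration is good to about 2 mm. A picture is of the moment at which its call begins. calibration takes no time and is no camera call.
- hand_in(): hands the job in, once; it reports no verdict.
The state is a dict: "clock": time; "joints": joint angles; "qvel": joint speeds; "effort": joint torques, N m; "tool_pos": TCP position; "eef_rot": TCP orientation; "contact_force": force on the tool from outside, world axes, zero at the start; "torque": the same for the moment, N m; "finger_gap": opening from 0.0 (shut) to 1.0 (fully open).
Only numpy, scipy, OpenCV 4.12 (cv2) and the standard library are available. Lean on these libraries where they do the work, as an engineer would, in place of code of your own. Each camera call takes 0.05 s, during which the arm holds its last target.

## Working session

There is one attempt and no reset: what is moved stays moved. The work goes in short steps, Python scripts to look and compute and a tool call to move; the robot and the scene stay as the last step left them, time stands still between calls to the robot, and variables do not carry over. Pictures are saved under pics/ and viewed, and the job is handed in when it is done.

Besides the shell and the picture viewer there is one more tool, called after ">>>" as name(argument=value, ...) on one line, values as JSON. drive_tool: Moves the arm, as the interface text tells. Its arguments: {"type":"object","properties":{"increments":{"type":"array","items":{"type":"number"}},"newtons":{"type":"number"}},"required":["increments"]}

```bash
mkdir -p pics; ls
python3 - <<'E'
from plant import *
import cv2
print(get_state()); print(tips_ahead)
for n in("scene","top"):
    cv2.imwrite(f"pics/{n}0.png",get_image(n)); print(calibration(n))
E
```

```text
pics
{'clock': 0.0, 'joints': array([-1.33861013e+00,  4.91542638e-01,  1.55945477e+00,  3.19434396e-06,
        1.09168142e+00, -1.05561561e-01]), 'qvel': array([ 9.84605165e-04,  3.16330992e-04, -8.88118128e-05,  2.38172060e-03,
        2.53819911e-04,  9.88879511e-05]), 'effort': array([-4.03589456e-04, -6.12648296e+01, -2.58182627e+01,  6.92657358e-02,
        4.82325337e-02, -1.19999345e-04]), 'tool_pos': array([ 207.09342453, -589.44878364,  225.07041969]), 'eef_rot': array([-0.57666855,  0.40913904, -0.408564  ,  0.57717769]), 'contact_force': array([-0.08981632, -0.33830725, -0.06404904]), 'torque': array([-0.00255778,  0.04624586,  0.05460088]), 'finger_gap': 0.9986662073527773}
11.0
{'intrinsics': array([[451.42848824,   0.        , 322.22046904],
       [  0.        , 451.42848824, 237.53236521],
       [  0.        ,   0.        ,   1.        ]]), 'rvec': array([ 2.28993828,  0.43799634, -0.19351255]), 'tvec': array([-588.65050388,  -39.8800065 ,  875.00569386])}
{'intrinsics': array([[571.48301455,   0.        , 320.63244938],
       [  0.        , 571.48301455, 237.13665028],
       [  0.        ,   0.        ,   1.        ]]), 'rvec': array([ 2.11759261, -2.15290152,  0.17415248]), 'tvec': array([ 35.20040409, 606.68376493, 675.91457485])}
```

View pics/scene0.png

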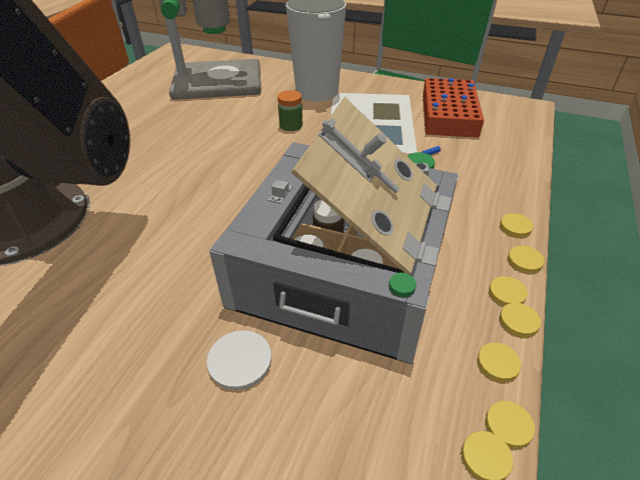

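View pics/top0.png

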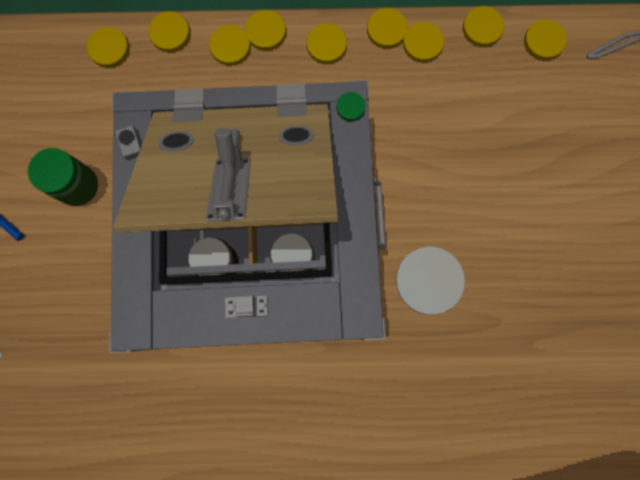

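Run:
```python
import cv2
a=cv2.imread("pics/top0.png")[75:365,95:400]; cv2.imwrite("pics/t1.png",cv2.resize(a[:, :],None,fx=2,fy=2,interpolation=2)); 
b=cv2.imread("pics/scene0.png")[90:290,210:470]; cv2.imwrite("pics/s1.png",cv2.resize(b,None,fx=3,fy=3,interpolation=2))
```

```text
(no output)
```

View pics/t1.png

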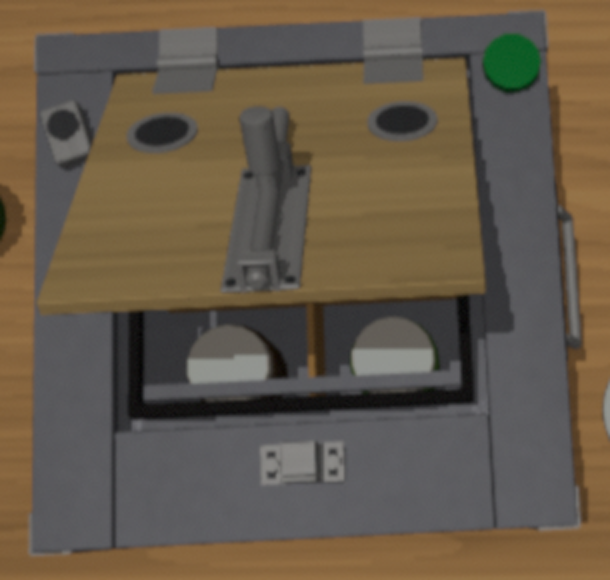

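View pics/s1.png

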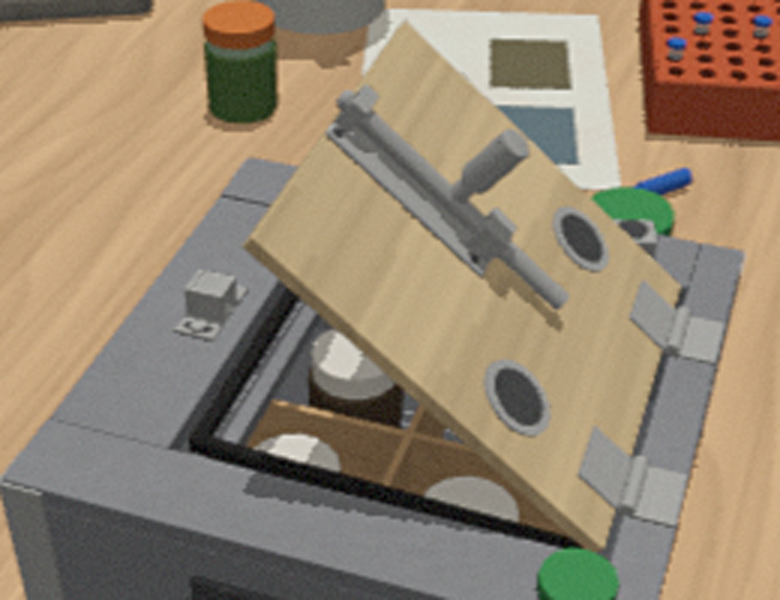

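```bash
cat > h.py <<'E'
import numpy as np, cv2
from plant import *
from scipy.optimize import least_squares
def proj(n,P):
    c=calibration(n); return cv2.projectPoints(np.array(P,float).reshape(-1,1,3),c["rvec"],c["tvec"],c["intrinsics"],None)[0].reshape(-1,2)
def ray(n,uv):
    c=calibration(n);R=cv2.Rodrigues(c["rvec"])[0]; d=R.T@np.linalg.solve(c["intrinsics"],[uv[0],uv[1],1]); return -R.T@c["tvec"],d
def atz(n,uv,z):
    o,d=ray(n,uv); return o+d*(z-o[2])/d[2]
def tri(uvt,uvs):
    o1,d1=ray("top",uvt);o2,d2=ray("scene",uvs)
    A=np.c_[d1,-d2]; s=np.linalg.lstsq(A,o2-o1,rcond=None)[0]; p,q=o1+d1*s[0],o2+d2*s[1]; return (p+q)/2,np.linalg.norm(p-q)
def crate(p,P):
    P=np.atleast_2d(P);c,s=np.cos(p[2]),np.sin(p[2]); return np.c_[p[0]+c*P[:,0]-s*P[:,1],p[1]+s*P[:,0]+c*P[:,1],P[:,2]]
E
python3 - <<'E'
from h import *
T=[(-150,150,130,113,349),(-150,-150,130,384,337),(150,150,130,113,94),(150,-150,130,367,82)]
S=[(-150,-150,130,212.3,251.7),(150,150,130,457,174),(-150,150,130,293,143)]
for t in T+S: print(t, atz("top" if t in T else "scene",t[3:],130))
def f(p):
    return np.r_[(proj("top",crate(p,[t[:3] for t in T]))-[t[3:] for t in T]).ravel(),(proj("scene",crate(p,[t[:3] for t in S]))-[t[3:] for t in S]).ravel()]
r=least_squares(f,[600,0,0]); print(r.x,r.fun.round(1))
E
```

```text
(-150, 150, 130, 113, 349) [473.74964692 254.23400892 130.        ]
(-150, -150, 130, 384, 337) [481.84285241 -42.45598462 130.        ]
(150, 150, 130, 113, 94) [768.89784476 266.92522618 130.        ]
(150, -150, 130, 367, 82) [778.65684393 -32.5994369  130.        ]
(-150, -150, 130, 212.3, 251.7) [490.93610096 -48.59329094 130.        ]
(150, 150, 130, 457, 174) [772.28746004 259.65231882 130.        ]
(-150, 150, 130, 293, 143) [477.64033968 248.32504453 130.        ]
[6.27323448e+02 1.11016671e+02 3.61644858e-02] [-1.2  1.7  1.7 -1.   0.6 -2.3  0.6 -3.2 -3.4 -3.6  0.4 -2.2 -1.2 -2.5]
```

Run:
```python
from h import *
p=[627,111,0.036]
def loc(P):
    c,s=np.cos(p[2]),np.sin(p[2]); d=P-np.array([p[0],p[1],0]); return np.array([c*d[0]+s*d[1],-s*d[0]+c*d[1],d[2]])
for n,a,b in[("knobtop",(224,131),(380,139.3)),("edgeL",(115,227),(346,97.3)),("edgeR",(337,219),(292.7,170.5)),("strap",(223.5,212),(328,123))]:
    P,e=tri(a,b); l=loc(P); print(n,P,e,l, np.arctan2(l[2]-130,125-l[0]),np.hypot(l[2]-130,125-l[0]))
for th in (.55,.6,.65,.7,.75,.8):
    pts=[]
    for r,h,y in [(207,0,102),(207,0,-102),(142,54,0)]:
        pts.append((125-r*np.cos(th)+h*np.sin(th),y,130+r*np.sin(th)+h*np.cos(th)))
    print(th,proj("top",crate(p,pts)).round(0).tolist(),proj("scene",crate(p,pts)).round(0).tolist())
```

```text
knobtop [673.04632023 112.75487517 256.54933243] 3.674936157542726 [4.60796473e+01 9.64286394e-02 2.56549332e+02] 1.013180553466795 149.14139468249624
edgeL [587.10469112 213.38458911 253.29090905] 2.360019071385548 [-36.18441039 103.75417198 253.29090905] 0.6529728409154463 202.93117652966203
edgeR [590.97806604  10.22262273 251.4286483 ] 1.2366701233729476 [-39.62579625 -99.41557105 251.4286483 ] 0.6355203608212805 204.56434053567696
strap [596.9656123  112.48019776 263.94368708] 1.9750668888191254 [-29.9616519    2.56024313 263.94368708] 0.7127757528423463 204.82681677592325
0.55 [[122.0, 245.0], [340.0, 233.0], [227.0, 149.0]] [[335.0, 106.0], [283.0, 179.0], [371.0, 141.0]]
0.6 [[119.0, 237.0], [340.0, 226.0], [226.0, 141.0]] [[339.0, 101.0], [287.0, 174.0], [375.0, 139.0]]
0.65 [[115.0, 229.0], [340.0, 218.0], [225.0, 133.0]] [[343.0, 96.0], [291.0, 169.0], [380.0, 137.0]]
0.7 [[112.0, 221.0], [339.0, 209.0], [224.0, 125.0]] [[347.0, 92.0], [296.0, 164.0], [386.0, 135.0]]
0.75 [[109.0, 211.0], [339.0, 199.0], [223.0, 117.0]] [[352.0, 88.0], [301.0, 160.0], [391.0, 134.0]]
0.8 [[106.0, 201.0], [339.0, 189.0], [222.0, 108.0]] [[356.0, 84.0], [306.0, 156.0], [396.0, 132.0]]
```

```bash
cat >> h.py <<'E'
from scipy.spatial.transform import Rotation as Rn
PC=[627,111,0.036]
def go(target_world):
    s=get_state();R=Rn.from_quat(s["eef_rot"]).as_matrix(); return R.T@(np.array(target_world)-s["tool_pos"])
def hp(r,y,h,th,p=PC):
    return crate(p,[(125-r*np.cos(th)+h*np.sin(th),y,130+r*np.sin(th)+h*np.cos(th))])[0]
E
python3 - <<'E'
from h import *
print(Rn.from_quat(get_state()["eef_rot"]).as_matrix().round(4))
for y in(-40,40):print(hp(195,y,0,.65),hp(195,y,0,.035))
print(hp(142,0,43,.035))
E
```

```text
[[ 3.314e-01 -2.000e-04  9.435e-01]
 [-9.435e-01  9.000e-04  3.314e-01]
 [-1.000e-03 -1.000e+00  1.000e-04]]
[598.2229393   69.93764404 248.01134912] [558.60439201  68.51075987 136.82360665]
[595.34356134 149.88580964 248.01134912] [555.72501405 148.45892547 136.82360665]
[611.6016424  110.44541953 177.94265054]
```

>>> drive_tool(increments=[0,-40,0,0.15,255,0,-40,0,0.15,255,-40,0,26,0,255,-40,0,26,0,255,-40,0,26,0,255,-40,0,26,0,255,-40,0,26,0,255,-40,0,26,0,255,-40,0,26,0,255,-40,0,26,0,255], newtons=20)

```text
clock: 1.1
tool_pos: [403.4, -260.2, 305.6]
eef_rot: [0.509, -0.491, 0.491, -0.509]
contact_force: [1.0, -0.1, 0.6]
finger_gap: 0.215
```

Run:
```python
from h import *
s=get_state();print(s["tool_pos"],s["clock"],s["joints"],s["finger_gap"],go([598,70,300]),Rn.from_quat(s["eef_rot"]).as_matrix().round(3))
```

```text
[ 403.44941852 -260.22644439  305.59236099] 1.1 [-7.10539922e-01  2.00538563e-01  1.78561813e+00 -2.97012360e-05
  1.15543868e+00  8.22745409e-01] 0.21474059645391386 [-322.69569286    5.58229458  206.80192365] [[ 0.038 -0.     0.999]
 [-0.999 -0.     0.038]
 [ 0.    -1.    -0.   ]]
```

>>> drive_tool(increments=[-40,0,26,0,255,-40,0,26,0,255,-40,0,26,0,255,-40,0,26,0,255,-40,0,26,0,255,-40,0,26,0,255,-40,0,26,0,255,-42,0,25,0,255,0,0,0,0,255,0,0,0,0,255])

```text
clock: 2.1
tool_pos: [597.5, 68.4, 304.8]
eef_rot: [0.51, -0.49, 0.49, -0.509]
contact_force: [-0.7, -0.6, 0.4]
finger_gap: 0.004
```

Run:
```python
from h import *
s=get_state();print(s["tool_pos"],s["clock"],s["contact_force"],go([598,70,300]))
a=get_image("top");b=get_image("scene")
cv2.imwrite("pics/c2.png",np.hstack([cv2.resize(a[60:360,80:400],(400,375)),cv2.resize(b[0:300,170:490],(400,375))]))
```

```text
[597.45996477  68.37848429 304.82162498] 2.1 [-0.6718556  -0.5594983   0.41736625] [-1.59972203  4.82042281  0.61109086]
```

View pics/c2.png

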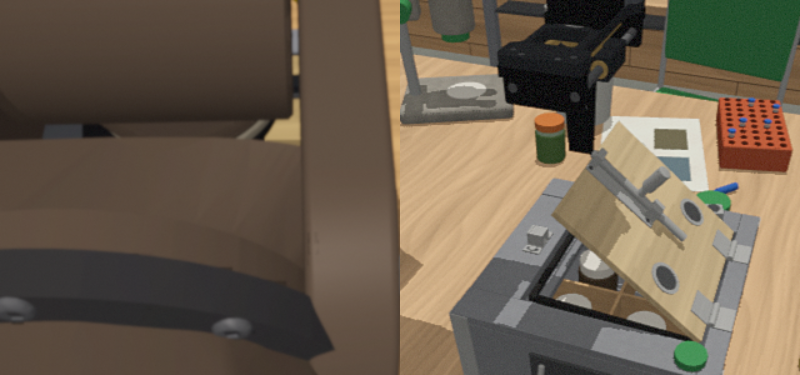

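Run:
```python
from h import *
print(proj("scene",[[597.5,68.4,293.8],[597.5,68.4,305],hp(207,0,0,.65)]), proj("top",[[597.5,68.4,293.8]]))
```

```text
[[314.89839625 118.04815395]
 [314.77202439 109.68189701]
 [319.83743672 128.65913463]] [[268.98709165 202.21746687]]
```

Run:
```python
import numpy as np
for th in np.r_[np.arange(.65,.05,-.05),.05,.04,.03,.02]: print(round(th,2), round(135-197*np.cos(th),1), round(141+197*np.sin(th),1))
```

```text
0.65 -21.8 260.2
0.6 -27.6 252.2
0.55 -32.9 244.0
0.5 -37.9 235.4
0.45 -42.4 226.7
0.4 -46.4 217.7
0.35 -50.1 208.6
0.3 -53.2 199.2
0.25 -55.9 189.7
0.2 -58.1 180.1
0.15 -59.8 170.4
0.1 -61.0 160.7
0.05 -61.8 150.8
0.04 -61.8 148.9
0.03 -61.9 146.9
0.02 -62.0 144.9
```

>>> drive_tool(increments=[0,10,9,0,255,0,10,0,0,255,0,10,0,0,255,0,6,0,0,255,0,3,0,0,255,0,0,0,0,255])

```text
clock: 2.8
tool_pos: [606.5, 67.8, 266.2]
eef_rot: [0.509, -0.491, 0.49, -0.509]
contact_force: [0.2, 0.0, 0.4]
finger_gap: 0.003
```

>>> drive_tool(increments=[0,2,0,0,255,0,2,0,0,255,0,2,-1,0,255,0,2,-1,0,255,0,2,-1,0,255])

```text
clock: 3.3
tool_pos: [603.5, 67.8, 256.5]
eef_rot: [-0.509, 0.49, -0.49, 0.509]
contact_force: [-0.5, -0.4, 1.5]
finger_gap: 0.003
```

>>> drive_tool(increments=[0,4,-2.6,0,255,0,4,-2.6,0,255,0,4,-2.5,0,255,0,4,-2.4,0,255])

```text
clock: 3.7
tool_pos: [593.2, 67.4, 240.2]
eef_rot: [0.509, -0.491, 0.49, -0.509]
contact_force: [0.3, 0.2, 2.6]
finger_gap: 0.006
```

Run:
```python
from h import *
b=get_image("scene")
cv2.imwrite("pics/c3.png",cv2.resize(b[40:300,190:480],None,fx=2,fy=2))
```

```text
(no output)
```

View pics/c3.png

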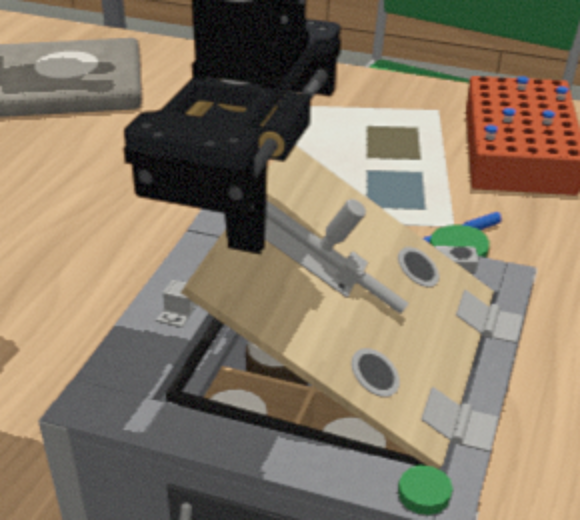

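>>> drive_tool(increments=[0,5,-2.9,0,255,0,5,-2.8,0,255,0,5,-2.5,0,255,0,5,-2.3,0,255,0,5,-2.2,0,255,0,5,-2,0,255,0,5,-1.8,0,255,0,5,-1.7,0,255,0,5,-1.5,0,255,0,5,-1.4,0,255])

```text
clock: 4.75
tool_pos: [572.3, 66.6, 190.2]
eef_rot: [0.509, -0.49, 0.49, -0.509]
contact_force: [1.2, 0.7, 1.0]
finger_gap: 0.003
```

>>> drive_tool(increments=[0,4,-1,0,255,0,4,-1,0,255,0,4,-0.9,0,255,0,4,-0.7,0,255,0,3,-0.5,0,255,0,3,-0.4,0,255,0,2,-0.2,0,255,0,2,-0.2,0,255,0,2,-0.2,0,255,0,2,-0.2,0,255])

```text
clock: 5.75
tool_pos: [567.0, 66.4, 160.5]
eef_rot: [0.509, -0.49, 0.49, -0.509]
contact_force: [-0.2, 0.0, 2.0]
finger_gap: -0.0
```

>>> drive_tool(increments=[0,1,0,0,255,0,1,0,0,255,0,1,0,0,255,0,1,0,0,255,0,1,0,0,255,0,1,0,0,255])

```text
clock: 6.35
tool_pos: [567.1, 66.4, 154.6]
eef_rot: [0.509, -0.49, 0.49, -0.509]
contact_force: [-1.5, 0.3, 1.2]
finger_gap: 0.003
```

>>> drive_tool(increments=[0,1,0,0,255,0,1,0,0,255,0,1,0,0,255,0,0.7,0,0,255,0,0.5,0,0,255,0,0.5,0,0,255])

```text
clock: 6.95
tool_pos: [567.1, 66.4, 149.9]
eef_rot: [0.509, -0.49, 0.491, -0.509]
contact_force: [-0.3, 0.4, 1.3]
finger_gap: 0.003
```

>>> drive_tool(increments=[0,0.5,0,0,255,0,0.5,0,0,255,0,0.5,0,0,255])

```text
clock: 7.25
tool_pos: [567.1, 66.4, 148.5]
eef_rot: [0.509, -0.49, 0.49, -0.509]
contact_force: [-1.2, -1.3, 3.1]
finger_gap: 0.007
```

>>> drive_tool(increments=[0,0.5,0,0,255,0,0.5,0,0,255,0,0,0,0,255])

```text
clock: 7.55
tool_pos: [567.1, 66.4, 147.4]
eef_rot: [0.509, -0.49, 0.49, -0.509]
contact_force: [-1.2, -0.0, 3.5]
finger_gap: 0.005
```

>>> drive_tool(increments=[0,0.5,0,0,255,0,0.5,0,0,255,0,0,0,0,255])

```text
clock: 7.85
tool_pos: [567.0, 66.4, 146.4]
eef_rot: [0.509, -0.49, 0.49, -0.509]
contact_force: [-2.2, 0.5, 4.4]
finger_gap: 0.007
```

>>> drive_tool(increments=[0,-5,0,0,255,0,-15,0,0,255,0,-30,0,0,255,0,-40,0,0,40,0,0,0,0,40])

```text
clock: 8.35
tool_pos: [569.1, 66.5, 241.2]
eef_rot: [-0.507, 0.488, -0.493, 0.511]
contact_force: [0.9, -0.1, 0.0]
finger_gap: 0.121
```

Run:
```python
from h import *
b=get_image("scene");a=get_image("top");cv2.imwrite("pics/top4.png",a)
cv2.imwrite("pics/c4.png",cv2.resize(b[100:290,200:480],None,fx=2.8,fy=2.8,interpolation=2))
s=get_state();print(s["contact_force"],s["tool_pos"])
for th in(.025,.035,.045): print(th,proj("scene",[hp(142,0,54,th),hp(207,102,0,th),hp(207,-102,0,th)]).round(1).tolist())
```

```text
[ 0.46688732 -0.46059364 -0.0069256 ] [567.35299871  66.39391981 236.98667778]
0.025 [[335.8, 173.2], [317.4, 158.6], [267.7, 234.3]]
0.035 [[336.2, 172.5], [317.4, 157.6], [267.7, 233.2]]
0.045 [[336.6, 171.8], [317.5, 156.5], [267.6, 232.2]]
```

View pics/c4.png

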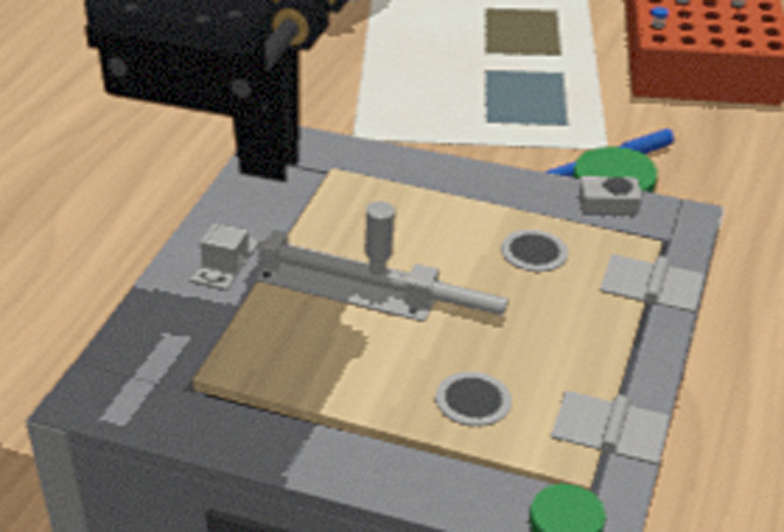

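View pics/top4.png

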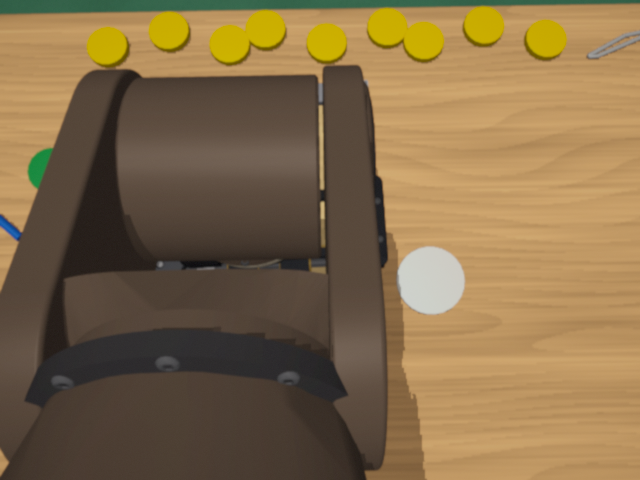

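Run:
```python
from h import *
p=PC
def loc(P):
    c,s=np.cos(p[2]),np.sin(p[2]); d=P-np.array([p[0],p[1],0]); return np.array([c*d[0]+s*d[1],-s*d[0]+c*d[1],d[2]])
for uv in[(244,296.5),(244,315)]: print(loc(atz("top",uv,149)))
# scene: keeper roof corners
for uv in[(200+215/2.8,100+228/2.8-0),(200+249/2.8,100+233/2.8),(200+236/2.8,100+250/2.8),(200+203/2.8,100+245/2.8)]: print(uv,loc(atz("scene",(uv[0]-1,uv[1]-2.5),149)))
print(proj("top",[hp(142,0,54,.65,p),hp(211,0,9,.65,p)]))
# rise to 215 over knob then open
k=hp(142,0,43,.033); print(k, go(k+[0,0,-8]), go([k[0],k[1],215]))
```

```text
[-99.59890273   1.2757386  149.        ]
[-119.32939814    1.87630177  149.        ]
(276.7857142857143, 181.42857142857144) [-116.52879457    6.22705821  149.        ]
(288.92857142857144, 183.21428571428572) [-96.64126049   8.20908644 149.        ]
(284.2857142857143, 189.28571428571428) [-97.24369718  -8.77847026 149.        ]
(272.5, 187.5) [-116.28688102  -10.62771989  149.        ]
[[224.65977271 133.39617537]
 [225.83138025 218.958823  ]]
[611.50609992 110.44197851 177.66173816] [-42.35714105  67.40680374  45.65709942] [-42.3503863   22.06862672  45.74453319]
```

>>> drive_tool(increments=[-21,0,23,0,110,-21,0,23,0,110,0,20,0,0,110,0,15,0,0,110,0,10,0,0,110,0,0,0,0,110], newtons=5)

```text
clock: 9.05
tool_pos: [610.7, 110.0, 189.2]
eef_rot: [0.51, -0.491, 0.49, -0.508]
contact_force: [0.1, -0.8, 0.1]
finger_gap: 0.566
```

Run:
```python
from h import *
b=get_image("scene")
cv2.imwrite("pics/c5.png",cv2.resize(b[80:250,230:430],None,fx=3.5,fy=3.5,interpolation=2))
s=get_state();print(s["contact_force"],s["tool_pos"],s["finger_gap"],go([611.5,110.4,169.7]))
print(proj("scene",[s["tool_pos"]+[0,0,-11]]))
```

```text
[ 1.89743357 -0.7729633  -0.0829274 ] [611.20339729 109.96507544 190.45922768] 0.5688412326723424 [-0.42606884 20.75856003  0.35116531]
[[335.45389537 177.9206456 ]]
```

View pics/c5.png

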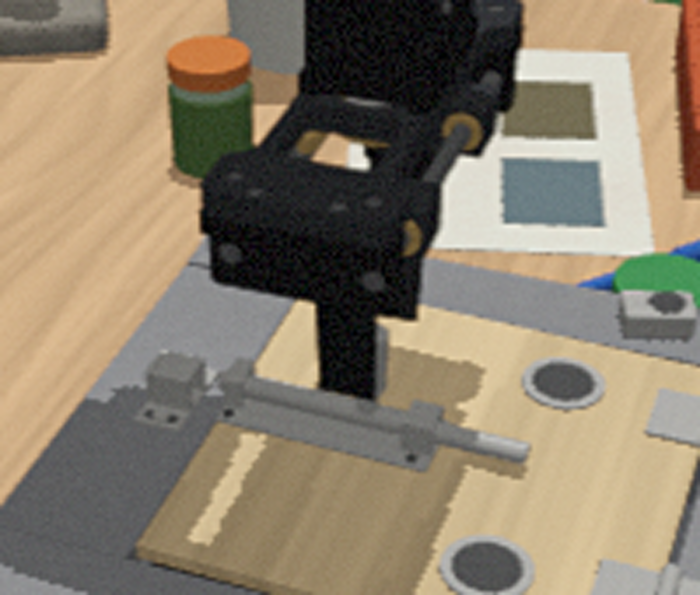

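>>> drive_tool(increments=[0,8,0,0,110,0,8,0,0,110,0,4,0,0,140,0,0,0,0,180,0,0,0,0,195], newtons=5)

```text
clock: 9.6
tool_pos: [611.6, 110.1, 171.5]
eef_rot: [-0.509, 0.49, -0.491, 0.509]
contact_force: [-0.3, 0.5, 0.2]
finger_gap: 0.371
```

>>> drive_tool(increments=[0,0,0,0,255,0,0,0,0,255,0,0,0,0,255], newtons=5)

```text
clock: 9.9
tool_pos: [611.5, 111.1, 171.7]
eef_rot: [-0.509, 0.491, -0.49, 0.51]
contact_force: [-0.4, 10.8, 0.5]
finger_gap: 0.172
```

>>> drive_tool(increments=[-1,0,0,0,255,0,0,0,0,255])

```text
clock: 10.1
tool_pos: [611.5, 111.7, 171.7]
eef_rot: [-0.509, 0.49, -0.49, 0.51]
contact_force: [0.3, 4.2, 1.6]
finger_gap: 0.166
```

Reduces by ~6 N per mm; add a bit more, then firm up the grip.

>>> drive_tool(increments=[-0.6,0,0,0,255,0,0,0,0,255])

```text
clock: 10.3
tool_pos: [611.5, 111.7, 171.7]
eef_rot: [-0.509, 0.49, -0.491, 0.509]
contact_force: [-1.5, 3.3, 3.2]
finger_gap: 0.164
```

>>> drive_tool(increments=[0,0,0,0,255,0,0,0,0,255], newtons=45)

```text
clock: 10.5
tool_pos: [611.5, 111.7, 171.7]
eef_rot: [-0.509, 0.49, -0.491, 0.509]
contact_force: [-0.2, 3.4, 4.2]
finger_gap: 0.159
```

>>> drive_tool(increments=[0,1,-0.3,0,255,0,0,0,0,255])

```text
clock: 10.7
tool_pos: [611.3, 111.7, 170.9]
eef_rot: [-0.509, 0.49, -0.491, 0.51]
contact_force: [-0.6, 3.2, 6.5]
finger_gap: 0.159
```

>>> drive_tool(increments=[0,1,-0.3,0,255,0,0,0,0,255])

```text
clock: 10.9
tool_pos: [611.2, 111.7, 170.1]
eef_rot: [-0.509, 0.49, -0.491, 0.51]
contact_force: [-1.5, 1.8, 7.7]
finger_gap: 0.16
```

>>> drive_tool(increments=[0,1,-0.3,0,255,0,0,0,0,255])

```text
clock: 11.1
tool_pos: [611.0, 111.7, 169.5]
eef_rot: [-0.509, 0.49, -0.491, 0.51]
contact_force: [-0.7, 2.9, 9.8]
finger_gap: 0.16
```

>>> drive_tool(increments=[0,0.7,-0.2,0,255,0,0,0,0,255])

```text
clock: 11.3
tool_pos: [611.0, 111.7, 169.0]
eef_rot: [-0.509, 0.49, -0.491, 0.51]
contact_force: [-0.8, 1.9, 11.4]
finger_gap: 0.157
```

>>> drive_tool(increments=[0,0.7,-0.2,0,255,0,0,0,0,255])

```text
clock: 11.5
tool_pos: [610.9, 111.7, 168.5]
eef_rot: [-0.509, 0.49, -0.491, 0.51]
contact_force: [-1.7, 3.5, 12.2]
finger_gap: 0.159
```

>>> drive_tool(increments=[0,0.7,-0.2,0,255,0,0,0,0,255])

```text
clock: 11.7
tool_pos: [610.8, 111.7, 168.0]
eef_rot: [-0.508, 0.49, -0.491, 0.51]
contact_force: [-2.4, 2.4, 14.1]
finger_gap: 0.16
```

>>> drive_tool(increments=[0,0.6,-0.2,0,255,0,0,0,0,255])

```text
clock: 11.9
tool_pos: [610.8, 111.7, 167.6]
eef_rot: [-0.508, 0.49, -0.491, 0.51]
contact_force: [-2.2, 3.7, 14.8]
finger_gap: 0.157
```

>>> drive_tool(increments=[0,0.6,-0.1,0,255,0,0,0,0,255])

```text
clock: 12.1
tool_pos: [610.8, 111.7, 167.1]
eef_rot: [-0.508, 0.489, -0.491, 0.51]
contact_force: [-1.6, 2.1, 16.1]
finger_gap: 0.159
```

>>> drive_tool(increments=[0,0.6,-0.1,0,255,0,0,0,0,255])

```text
clock: 12.3
tool_pos: [610.8, 111.7, 166.8]
eef_rot: [-0.508, 0.489, -0.492, 0.511]
contact_force: [-1.7, 3.1, 17.1]
finger_gap: 0.156
```

>>> drive_tool(increments=[0,0.6,-0.1,0,255,0,0,0,0,255])

```text
clock: 12.5
tool_pos: [611.1, 111.7, 166.8]
eef_rot: [-0.508, 0.489, -0.492, 0.511]
contact_force: [-1.3, 2.2, 21.2]
finger_gap: 0.159
```

>>> drive_tool(increments=[0,0,-2,0,255,0,0,-2,0,255,0,0,-2,0,255,0,0,0,0,255])

```text
clock: 12.9
tool_pos: [605.4, 111.5, 166.7]
eef_rot: [-0.507, 0.489, -0.492, 0.511]
contact_force: [0.7, 3.3, 20.2]
finger_gap: 0.159
```

>>> drive_tool(increments=[0,0,-1.5,0,255,0,0,-1.5,0,255,0,0,0,0,255])

```text
clock: 13.2
tool_pos: [602.6, 111.4, 166.7]
eef_rot: [-0.507, 0.489, -0.492, 0.511]
contact_force: [0.7, 3.5, 20.8]
finger_gap: 0.161
```

>>> drive_tool(increments=[0,0,-1,0,255,0,0,-1,0,255,0,0,0,0,255])

```text
clock: 13.5
tool_pos: [600.6, 111.4, 166.7]
eef_rot: [-0.507, 0.489, -0.492, 0.511]
contact_force: [0.2, 3.7, 20.8]
finger_gap: 0.156
```

>>> drive_tool(increments=[0,0,-1,0,255,0,0,-1,0,255,0,0,0,0,255])

```text
clock: 13.8
tool_pos: [598.7, 111.3, 166.7]
eef_rot: [-0.507, 0.489, -0.492, 0.511]
contact_force: [1.2, 3.1, 20.4]
finger_gap: 0.157
```

>>> drive_tool(increments=[0,0,-1,0,255,0,0,-1,0,255,0,0,0,0,255])

```text
clock: 14.1
tool_pos: [596.7, 111.2, 166.7]
eef_rot: [-0.507, 0.489, -0.492, 0.511]
contact_force: [-0.0, 3.0, 20.2]
finger_gap: 0.159
```

>>> drive_tool(increments=[0,0,-1,0,255,0,0,-1,0,255,0,0,0,0,255])

```text
clock: 14.4
tool_pos: [594.6, 111.2, 166.7]
eef_rot: [-0.507, 0.489, -0.492, 0.511]
contact_force: [1.0, 2.9, 20.2]
finger_gap: 0.161
```

>>> drive_tool(increments=[0,0,-1,0,255,0,0,-1,0,255,0,0,0,0,255])

```text
clock: 14.7
tool_pos: [592.6, 111.1, 166.7]
eef_rot: [-0.507, 0.489, -0.492, 0.511]
contact_force: [1.0, 4.0, 21.2]
finger_gap: 0.154
```

>>> drive_tool(increments=[0,0,-1,0,255,0,0,-1,0,255,0,0,0,0,255])

```text
clock: 15.0
tool_pos: [590.6, 111.0, 166.7]
eef_rot: [-0.507, 0.489, -0.492, 0.511]
contact_force: [1.2, 3.7, 20.1]
finger_gap: 0.16
```

>>> drive_tool(increments=[0,0,-1,0,255,0,0,-1,0,255,0,0,0,0,255])

```text
clock: 15.3
tool_pos: [588.7, 110.9, 166.6]
eef_rot: [-0.507, 0.489, -0.492, 0.511]
contact_force: [1.8, 3.7, 19.7]
finger_gap: 0.16
```

Run:
```python
from h import *
b=get_image("scene")
cv2.imwrite("pics/c6.png",cv2.resize(b[80:250,230:430],None,fx=3.5,fy=3.5,interpolation=2))
```

```text
(no output)
```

View pics/c6.png

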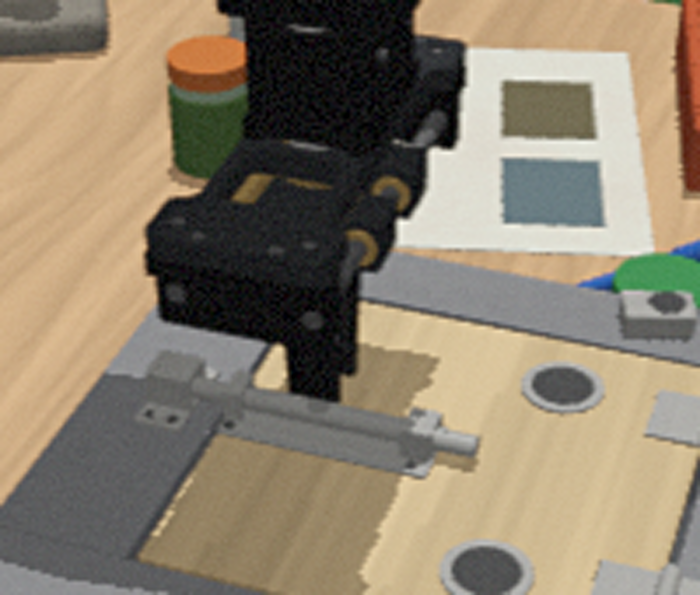

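>>> drive_tool(increments=[0,0,-1,0,255,0,0,-1,0,255,0,0,0,0,255])

```text
clock: 15.65
tool_pos: [586.7, 110.9, 166.6]
eef_rot: [-0.507, 0.489, -0.492, 0.511]
contact_force: [0.6, 3.9, 20.4]
finger_gap: 0.159
```

>>> drive_tool(increments=[0,0,-1,0,255,0,0,-1,0,255,0,0,0,0,255])

```text
clock: 15.95
tool_pos: [584.6, 110.8, 166.6]
eef_rot: [-0.507, 0.489, -0.492, 0.511]
contact_force: [1.2, 4.0, 19.8]
finger_gap: 0.156
```

>>> drive_tool(increments=[0,0,-1,0,255,0,0,0,0,255])

```text
clock: 16.15
tool_pos: [583.7, 110.8, 166.6]
eef_rot: [-0.507, 0.489, -0.492, 0.511]
contact_force: [0.6, 4.4, 20.2]
finger_gap: 0.157
```

>>> drive_tool(increments=[0,0,-1,0,255,0,0,0,0,255])

```text
clock: 16.35
tool_pos: [582.7, 110.7, 166.6]
eef_rot: [-0.507, 0.489, -0.492, 0.511]
contact_force: [0.9, 4.5, 20.8]
finger_gap: 0.162
```

>>> drive_tool(increments=[0,0,-0.8,0,255,0,0,0,0,255])

```text
clock: 16.55
tool_pos: [581.9, 110.7, 166.6]
eef_rot: [-0.507, 0.489, -0.492, 0.511]
contact_force: [1.0, 4.5, 20.8]
finger_gap: 0.16
```

>>> drive_tool(increments=[0,0,-0.8,0,255,0,0,0,0,255])

```text
clock: 16.75
tool_pos: [581.5, 110.7, 166.6]
eef_rot: [-0.507, 0.489, -0.492, 0.512]
contact_force: [3.8, 3.4, 19.2]
finger_gap: 0.16
```

>>> drive_tool(increments=[0,0,-0.8,0,255,0,0,0,0,255])

```text
clock: 16.95
tool_pos: [581.4, 110.7, 166.7]
eef_rot: [-0.507, 0.488, -0.493, 0.512]
contact_force: [6.9, 4.7, 16.6]
finger_gap: 0.161
```

>>> drive_tool(increments=[0,0,-0.6,0,255,0,0,0,0,255])

```text
clock: 17.15
tool_pos: [581.3, 110.7, 166.7]
eef_rot: [-0.506, 0.488, -0.493, 0.512]
contact_force: [10.5, 4.8, 15.1]
finger_gap: 0.16
```

>>> drive_tool(increments=[0,-0.8,0.5,0,255,0,-0.8,0.3,0,255,0,0,0,0,255])

```text
clock: 17.45
tool_pos: [581.2, 110.7, 167.0]
eef_rot: [-0.507, 0.489, -0.492, 0.512]
contact_force: [9.0, 5.0, 6.2]
finger_gap: 0.158
```

>>> drive_tool(increments=[0,-0.7,0,0,255,0,-0.7,0,0,255,0,0,0,0,255])

```text
clock: 17.75
tool_pos: [581.2, 110.7, 167.8]
eef_rot: [-0.507, 0.489, -0.492, 0.511]
contact_force: [11.1, 6.2, -0.2]
finger_gap: 0.159
```

>>> drive_tool(increments=[0,0,0.8,0,255,0,0,0,0,255])

```text
clock: 17.95
tool_pos: [581.3, 110.6, 167.7]
eef_rot: [-0.508, 0.489, -0.492, 0.511]
contact_force: [7.2, 5.3, 2.4]
finger_gap: 0.161
```

>>> drive_tool(increments=[0,0,0,0,200,0,0,0,0,180,0,0,0,0,150,0,0,0,0,110,0,0,0,0,110])

```text
clock: 18.45
tool_pos: [578.9, 110.3, 166.8]
eef_rot: [0.51, -0.491, 0.49, -0.509]
contact_force: [-0.1, 0.6, -0.5]
finger_gap: 0.49
```

Released cleanly. Back off up, then swing clear to see from above.

>>> drive_tool(increments=[0,-10,0,0,110,0,-20,0,0,110,0,-40,0,0,110,0,-40,0,0,110,40,-20,-15,0,110,45,0,-20,0,110,45,0,-20,0,110,45,0,-20,0,110,45,0,-20,0,110,45,0,-20,0,110])

```text
clock: 19.45
tool_pos: [473.0, -160.2, 297.9]
eef_rot: [-0.509, 0.49, -0.491, 0.509]
contact_force: [1.3, 0.3, 0.4]
finger_gap: 0.565
```

>>> drive_tool(increments=[45,0,-20,0,110,45,0,-20,0,110,45,0,-20,0,110,45,0,0,0,110,45,0,0,0,110,0,0,0,0,110])

```text
clock: 20.05
tool_pos: [422.1, -390.2, 297.0]
eef_rot: [0.509, -0.491, 0.492, -0.508]
contact_force: [0.0, 0.7, 0.3]
finger_gap: 0.569
```

Run:
```python
from h import *
b=get_image("scene");a=get_image("top")
cv2.imwrite("pics/c7.png",cv2.resize(b[100:290,200:480],None,fx=2.8,fy=2.8,interpolation=2))
cv2.imwrite("pics/t7.png",cv2.resize(a[75:365,95:400],None,fx=2,fy=2,interpolation=2))
s=get_state();print(s["clock"],s["contact_force"],s["tool_pos"])
```

```text
20.15 [ 0.34035064  1.52649087 -0.12049613] [ 422.29674113 -386.22285583  297.01137772]
```

View pics/c7.png

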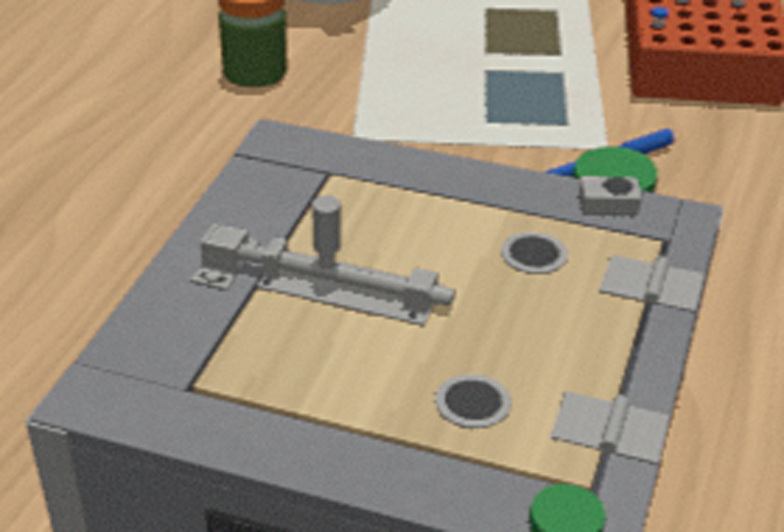

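View pics/t7.png

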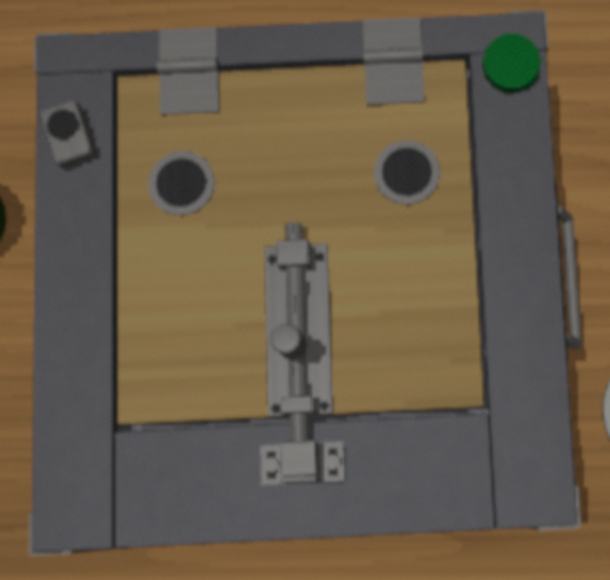

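Run:
```python
from h import *
for b in(27,30,33): print(b,proj("top",[hp(142+b,0,54,.01)]),proj("scene",[hp(142+b,0,54,.01)])+[0,2.5])
print("seen (238,244) , scene",200+326/2.8,100+203/2.8); hand_in()
```

```text
27 [[238.7694931  239.57851935]] [[317.79173601 173.09589031]]
30 [[238.84971125 242.45100031]] [[315.87673645 172.68858617]]
33 [[238.93007127 245.32856156]] [[313.96589098 172.28216556]]
seen (238,244) , scene 316.42857142857144 172.5
the job is handed in; nothing more can be done
```

The hatch is bolted shut and the job is handed in, at about 20 s on the robot's clock out of the 64 s allowed.

- **Lowering:** I pushed the hatch down beside the bolt with closed fingertips, slowing to about 5 mm/s before it touched the seal. The contact force at the seal was about 4 N.
- **Pressing:** I gripped the knob and pressed the hatch until it met its stop at about 17 N. I held it about 4 N beyond that while sliding the bolt.
- **Bolting:** The bolt slid about 29.6 mm and then stopped firmly; I pushed it to about 10 N there. My picture measurement of the keeper put home at about 30 mm. After I eased off the press, the hatch rose about 1 mm at the knob and held with no downward force from me. I then opened the fingers and moved the arm clear.

**Last checks:** Both pictures show the rod inside the keeper and the hatch down. The other items in view look where they were. The knob in the final pictures fits about 31 mm of travel from the top camera and about 29 mm from the scene camera. They agree within the cameras' 2 mm calibration, and nothing failed.

While I was closing on the knob, the gripper was about 1.5 mm off to one side. That pushed the knob sideways with about 11 N for a moment, and I recentred straight away. A sideways force of roughly 2–6 N remained until I let go.

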